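# Tools back on their silhouettes at the pit table

### The arm

A 7-joint arm with a two-finger parallel gripper is mounted at the origin on the work surface. World frame = base frame: x ahead of the robot, y to its left, z up, the work surface at z = 0. Lengths are in m, angles in rad, forces in N, time in s.
With the tool pointing down it reaches from about 0.425 to 0.825 m from the base axis. Payload 3.6 kg.
Tool frame: the origin (TCP) lies on the centre line of the jaws, within the pads' length; the fingertips stand 8 mm ahead of it and the grasp point (between the pads) lies 11 mm behind it; z points along the fingers, y is the line along which they close (so a half turn about z gives the same grasp; the last joint's range is limited). The gripper opens to 85 mm and grips with 20 to 120 N. Pads are 22 mm wide; open, the fingers measure 114 mm over their backs; the gripper's body (76 mm by 85 mm) begins 54 mm behind the grasp point. The pads swing forward as they close: fully open they stand 13 mm farther back than shut.
Start: joints at [1.131, 0.615, -0.013, 1.423, 0.008, 1.103, -0.04], TCP at [0.261, -0.595, 0.239] pointing down, gripper open.
Joint ranges: [-3.12, 3.12], [-0.3, 2.06], [-1.34, 1.32], [0.26, 2.42], [-1.36, 4.5], [0.01, 1.98], [-2.84, 2.84]. Speed limits (rad/s): [2.79, 2.79, 3.14, 3.14, 3.14, 3.14, 3.14].

### API

Orientations are given as a unit quaternion [x, y, z, w].
In Python, from plant import sense, get_image, job_done gives the robot as it stands.
- The arm moves only by the tool drive_tool, never from a script. Its argument "increments" is a list that holds one entry, the list of rows, each a list of 5 numbers: the shift along the tool's x, y, z as a fraction of full scale, then the turn about the tool's z as a fraction of full scale, then the opening, from -1 (shut) to 1 (fully open). A call has 1 to 10 rows; each row is the pose to reach, as a shift and turn from the pose commanded when the call began, along the tool's axes at that moment; what a row does not reach only later rows make up. Full scale, the value 1, is 500 mm for a shift and 90 degrees for a turn. A row lasts 1/10 s, in which the tool goes at most 50 mm and 8.59 degrees, less where a joint would pass 70% of its speed; a pose out of reach is approached as far as the arm can. A call with a number of a shift or a turn outside -1 to 1 is refused whole. A call with a gripper value outside its range is refused whole. The fingers move at their own pace and stop on an object; the grip force is fixed at half the most. Time passes only in rows, so rows that repeat a pose let the fingers close. It gives the time, the measured TCP pose, the force, the opening and the grip force at its end, in the units of the state.
- sense(): the state, without advancing time (a new reading comes with each control period).
- get_image(name): name is "scene" or "top" or "wrist"; returns a dict with "pixels" (420x560x3 uint8, blue, green, red), "mtx" (3x3 intrinsics, pixels), "eye" and "rotation" of the camera in the world; the wrist camera has in their place "T_tool_cam" (4x4, takes a point from camera to tool coordinates, whose origin is the TCP and whose axes are the flange's). Camera axes: x right, y down, z forward; pixel columns grow to the right and rows downward; lengths in m; the calibration is good to about 2 mm. The wrist camera is an equidistant fisheye: a pixel r from the principal point sees the ray r / f radians off the axis. A picture is of the moment at which its call begins: read the wrist's pose just before it. There is no depth.
- job_done(): hands the job in; it is judged then, once.
The state is a dict: "time": time; "joints": joint angles; "dq": joint speeds; "tau": joint torques, N m; "position": TCP position; "orientation": TCP orientation; "contact_force": force on the tool from outside, world axes, zero at the start; "torque": the same for the moment, N m; "width": finger opening in m; "grasp_force": force on a finger pad.
Only numpy, scipy, OpenCV 4.12 (cv2) and the standard library are available. Lean on these libraries where they do the work, as an engineer would, in place of code of your own. Each camera call takes 0.05 s, during which the arm holds its last target. There are 200 camera calls.

### The job

Tidy the pit table for the next heat: set the red nut driver, the blue-handled pliers, the aluminium camber gauge and the brass chassis weight each flat on the black pad that shows its yellow silhouette, lying in the silhouette and pointing the way it shows. Do not move the driver stand or the clear rear wing.

Things in the scene. Friction and masses are not known exactly. Their poses are not given: they have to be found in the camera images.
- driver: Loose wheel-nut driver lying flat, 70 g (all sizes here and below in mm). Red square-edged grip 80 long x 18 wide x 16 high with a black band near its rear; a round steel shaft 60 long (9 in diameter, the last 15 a dark 12 mm socket) sticks out of its front at half height. Origin: under the middle of the red grip; x points along the shaft to the socket (the grip spans x -40 to 40, the shaft and socket 40 to 100), z up. Grip it across the red grip (along its y, 18 mm).
- pliers: Loose mini pliers lying flat, closed, 100 g, 131 long. Origin: under the steel pivot block, 24 (x) x 22 (y) x 11 high; x points to the jaws, z up. The steel jaws, 14 wide and 9 high, reach to x = 46; two blue handles, 10 in diameter, run back to x = -85, spread to 42 over all from x = -42 rearwards. They balance near the pivot: grip across the pivot block (along y, 22 mm).
- gauge: Loose L-shaped aluminium camber gauge lying flat, 10 thick, 50 g. Origin: under the middle of its long bar, 90 (x) x 16 (y); the short foot, 16 wide in x, leaves the -x end of the bar and reaches to y = 42. z up. Black slot on the front half of the bar. Grip it across the middle of the bar (along y, 16 mm).
- weight: Loose brass chassis weight, a block 44 (x) x 24 (y) x 14 high with two dark screw holes, 120 g; origin at the centre of its underside, z up. It is the same turned half round.
- driver_pad: Black rubber pad 165 x 45 with the yellow silhouette of the nut driver. Fixed to the table, 4 mm thick; origin at the centre of its underside, x along its long side, z up. The driver's origin belongs at x = -30, y = 0 of the pad, with the driver's x axis (socket) along the pad's +x; its underside is then 4 mm above the table.
- pliers_pad: Black rubber pad 155 x 65 with the yellow silhouette of the pliers. Fixed to the table, 4 mm thick; origin at the centre of its underside, x along its long side, z up. The pliers' origin (pivot) belongs at x = +20, y = 0 of the pad, jaws along the pad's +x.
- gauge_pad: Black rubber pad 115 x 75 with the yellow L-shaped silhouette of the camber gauge. Fixed to the table, 4 mm thick; origin at the centre of its underside, x along its long side, z up. The gauge's origin (middle of the long bar) belongs at x = 0, y = -17 of the pad, its x and y axes along the pad's (the foot at the -x end, towards +y).
- weight_pad: Black rubber pad 75 x 55 with a small yellow rectangle, the silhouette of the brass weight. Fixed to the table, 4 mm thick; origin at the centre of its underside, x along its long side, z up. The weight's origin belongs at the pad's origin, long side along the pad's x, either way round.
- stand: Bystander, not to be moved: black slotted tool stand, 60 x 130 and 70 high, with three grey-gripped hex drivers standing in it, 155 high in all, 0.6 kg; loose on the table at the robot's right. Origin at the centre of its underside.
- wing: Bystander, not to be moved: clear polycarbonate rear wing, 65 (x) x 176 (y) and 45 high, 50 g, loose on the table at the far side. Origin at the centre of its underside.
There are look-alikes about, which are no part of the job. Leave any orange or turquoise look-alike of the gauge alone.

How it is judged:
At the end, for the whole second after the job is handed in: Each thing lies flat, at rest and released on its own pad, within 12 mm per pad axis of its place and 0.22 rad of its silhouette; driver, pliers and gauge point as shown (the weight either way); stand and wing within 30 mm of their start (x of driver in the frame of driver_pad between -0.042 and -0.018 m and y of driver in the frame of driver_pad between -0.012 and 0.012 m and z of driver in the frame of driver_pad between 0.001 and 0.007 m and angle between the x axis of driver and the x axis of driver_pad, either way round below 0.22 rad and angle between each of driver, pliers, gauge, weight's own z axis and vertical below 0.12 rad and linear speed of each of driver, pliers, gauge, weight below 0.02 m/s and x of pliers in the frame of pliers_pad between 0.008 and 0.032 m and y of pliers in the frame of pliers_pad between -0.012 and 0.012 m and z of pliers in the frame of pliers_pad between 0.001 and 0.007 m and angle between the x axis of pliers and the x axis of pliers_pad, either way round below 0.22 rad and x of gauge in the frame of gauge_pad between -0.012 and 0.012 m and y of gauge in the frame of gauge_pad between -0.029 and -0.005 m and z of gauge in the frame of gauge_pad between 0.001 and 0.007 m and angle between the x axis of gauge and the x axis of gauge_pad, either way round below 0.22 rad and x of weight in the frame of weight_pad between -0.012 and 0.012 m and y of weight in the frame of weight_pad between -0.012 and 0.012 m and z of weight in the frame of weight_pad between 0.001 and 0.007 m and angle between the x axis of weight and the x axis of weight_pad, either way round below 0.22 rad and x of driver_pad in the frame of driver above 0 m and x of pliers_pad in the frame of pliers below 0 m and y of gauge_pad in the frame of gauge above 0 m and distance of each of stand, wing from where it was at the start of the episode below 0.03 m); the robot touches nothing.
It fails at once if the driver stand was moved 30 mm or more (distance of stand from where it was at the start of the episode above 0.03 m).
It fails at once if the rear wing was moved 30 mm or more (distance of wing from where it was at the start of the episode above 0.03 m).
It also fails if it takes over 96 s, if anything falls off the work surface, if the arm or the gripper's body presses on something with over 40 N, if the wrist force passes 120 N, or if a joint passes its speed limit or range.

## Working session

There is one attempt and no reset: what is moved stays moved. The work goes in short steps, Python scripts to look and compute and a tool call to move; the robot and the scene stay as the last step left them, time stands still between calls to the robot, and variables do not carry over. Pictures are saved under pics/ and viewed, at most 14 in all, crops included, and the job is handed in when it is done.

Besides the shell and the picture viewer there is one more tool, called after "Call:" by a JSON object that holds its "api" and its "payload". drive_tool: Moves the arm, as the interface text tells. Its arguments: {"type":"object","properties":{"increments":{"type":"array","items":{"type":"array","items":{"type":"array","items":{"type":"number","minimum":-1,"maximum":1}}}}},"required":["increments"]}

```bash
mkdir -p pics
cat > h.py <<'E'
import numpy as np, cv2
from plant import sense, get_image, job_done
def snap(name, fn):
    im=get_image(name); cv2.imwrite('pics/'+fn, im['pixels'])
    np.savez('pics/'+fn+'.npz', **{k:np.array(v) for k,v in im.items()}); return im
def px2w(im,u,v,z):
    K=np.array(im['mtx']);R=np.array(im['rotation']);e=np.array(im['eye'])
    d=R@np.linalg.inv(K)@np.array([u,v,1.]); return e+d*(z-e[2])/d[2]
def w2px(im,p):
    c=np.array(im['rotation']).T@(np.array(p)-np.array(im['eye'])); q=np.array(im['mtx'])@c; return q[:2]/q[2]
E
python3 - <<'E'
from h import *
for n in('top','scene'):
    im=snap(n,n+'0.png'); print(n,im['mtx'],im['eye'],im['rotation'])
s=sense();print(s['time'],s['position'],s['orientation'],s['width'])
E
```

```text
top [[385.46796199   0.         276.96426877]
 [  0.         385.46796199 210.55626419]
 [  0.           0.           1.        ]] [ 0.44844323 -0.08507979  1.02811498] [ 0.70628114 -0.70585919  0.04721453 -0.0264677 ]
scene [[400.07051188   0.         276.44350645]
 [  0.         400.07051188 210.80101339]
 [  0.           0.           1.        ]] [ 1.01627069 -0.75448122  0.56186716] [ 0.83964477  0.26966336 -0.13352295 -0.45216143]
0.1 [ 0.2605022  -0.59475053  0.23823298] [ 9.78767138e-01  2.04971773e-01 -2.48388392e-04 -1.18373870e-03] 0.08530746468899647
```

```bash
python3 -c "
import cv2
cv2.imwrite('pics/top0b.png',cv2.resize(cv2.imread('pics/top0.png'),(800,600),interpolation=cv2.INTER_CUBIC))"
```

```text
(no output)
```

View pics/top0b.png

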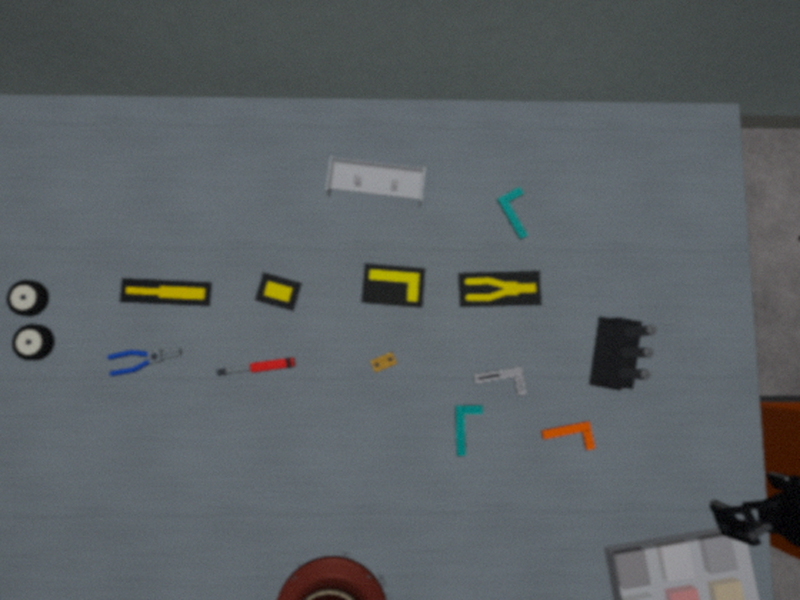

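View pics/scene0.png

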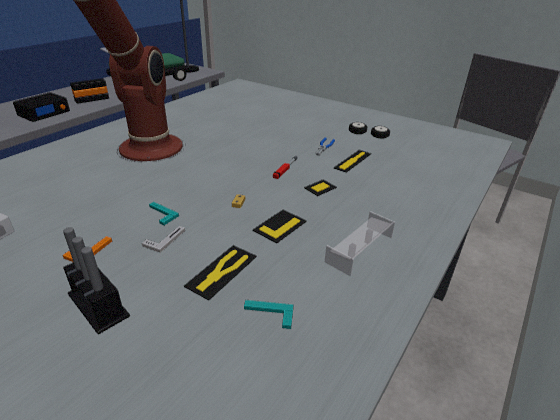

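```bash
cat >> h.py <<'E'
from scipy.spatial.transform import Rotation as Rn
from scipy.optimize import minimize
_q=lambda R: Rn.from_quat(R).as_matrix() if np.size(R)==4 else np.array(R)
def px2w(im,u,v,z):
    d=_q(im['rotation'])@np.linalg.inv(im['mtx'])@np.array([u,v,1.]); e=np.array(im['eye']); return e+d*(z-e[2])/d[2]
def w2px(im,P):
    c=(np.atleast_2d(P)-np.array(im['eye']))@_q(im['rotation']); q=c@np.array(im['mtx']).T; return q[:,:2]/q[:,2:]
box=lambda x0,x1,y0,y1,h,h0=0:(np.array([(x0,y0),(x1,y0),(x1,y1),(x0,y1)])/1e3,h0/1e3,h/1e3)
hd=lambda s:(np.array([(-12,s*1),(-12,s*11),(-42,s*21),(-85,s*21),(-85,s*11),(-42,s*11)])/1e3,0,.010)
M={'driver':[box(-40,40,-9,9,16),box(40,100,-5,5,12,4)],
 'pliers':[box(-12,12,-11,11,11),box(12,46,-7,7,9)]+[(np.array(p)/1e3,0,.01) for s in(1,-1) for p in([(-12,s*1),(-12,s*11),(-42,s*21),(-42,s*11)],[(-42,s*11),(-42,s*21),(-85,s*21),(-85,s*11)])],
 'gauge':[box(-45,45,-8,8,10),box(-45,-29,-8,42,10)],'weight':[box(-22,22,-12,12,14)],
 'driver_pad':[box(-82.5,82.5,-22.5,22.5,4)],'pliers_pad':[box(-77.5,77.5,-32.5,32.5,4)],
 'gauge_pad':[box(-57.5,57.5,-37.5,37.5,4)],'weight_pad':[box(-37.5,37.5,-27.5,27.5,4)]}
def polys(im,m,p,z=0):
    c,s=np.cos(p[2]),np.sin(p[2]);out=[]
    for P,h0,h1 in M[m]:
        W=P@np.array([[c,s],[-s,c]])+p[:2]
        A=np.vstack([np.c_[W,np.full(len(W),z+h)] for h in(h0,h1)])
        out.append(cv2.convexHull(w2px(im,A).astype(np.float32))[:,0])
    return out
def fit(im,m,p0,z=0,r=12):
    I=im['pixels'].astype(np.float32); pp=np.vstack(polys(im,m,p0,z))
    a=np.maximum(pp.min(0).astype(int)-r,0);b=pp.max(0).astype(int)+r
    C=I[a[1]:b[1],a[0]:b[0]]; D=np.minimum(np.abs(C-np.median(np.vstack([C[:3].reshape(-1,3),C[-3:].reshape(-1,3)]),0)).max(2),60)
    def f(p):
        T=np.zeros((D.shape[0]*4,D.shape[1]*4),np.float32)
        for q in polys(im,m,p,z): cv2.fillPoly(T,[np.round(((q-a)+.5)*4).astype(np.int32)],1)
        T=cv2.GaussianBlur(cv2.resize(T,D.shape[::-1],interpolation=cv2.INTER_AREA),(0,0),.8)
        return -np.corrcoef(T.ravel(),D.ravel())[0,1]
    p=np.array(p0,float)
    for k in range(2):
        S=np.vstack([p,p+[.012,0,0],p+[0,.012,0],p+[0,0,.15]]); o=minimize(f,p,method='Nelder-Mead',options=dict(initial_simplex=S,xatol=1e-4,fatol=1e-5)); p=o.x
    return p,-o.fun
E
cat > m1.py <<'E'
from h import *
im=dict(np.load('pics/top0.png.npz'))
g={'driver':((273,364),(229,371)),'pliers':((157,355),(182,350)),'gauge':((499,377),(476,379)),'weight':((383,362),(394,357)),
'driver_pad':((166,292),(122,290)),'pliers_pad':((500,289),(540,288)),'gauge_pad':((394,285),(364,283)),'weight_pad':((279,291),(300,297))}
V=im['pixels'].copy(); V=cv2.resize(V,None,fx=4,fy=4,interpolation=cv2.INTER_CUBIC);res={}
for m,(c,t) in g.items():
    z=.005; C=px2w(im,c[0]*.7,c[1]*.7,z);T=px2w(im,t[0]*.7,t[1]*.7,z)
    p0=[C[0],C[1],np.arctan2(T[1]-C[1],T[0]-C[0])]
    p,s=fit(im,m,p0); res[m]=p; print(m,np.round(p0,3),np.round(p,4),round(s,3),'r=%.3f'%np.hypot(*p[:2]))
    for q in polys(im,m,p): cv2.polylines(V,[np.round((q+.5)*4).astype(int)],True,(255,0,255),1)
np.savez('res.npz',**res)
W=V[720:1100,270:1600]
cv2.imwrite('pics/ov.png',np.vstack([W[:,:680],W[:,650:1330]])[:, :])
E
python3 m1.py
```

```text
driver [0.438 0.11  1.728] [0.4385 0.1109 1.7183] 0.909 r=0.452
pliers [ 0.455  0.321 -1.371] [ 0.4538  0.3244 -1.3768] 0.829 r=0.558
gauge [ 0.414 -0.307  1.654] [ 0.4187 -0.3038  1.7366] 0.319 r=0.517
weight [ 0.442 -0.092 -1.147] [ 0.4431 -0.0914 -1.1693] 0.994 r=0.452
driver_pad [0.571 0.31  1.527] [0.5725 0.3123 1.5209] 0.997 r=0.652
pliers_pad [ 0.578 -0.312 -1.543] [ 0.5805 -0.3107 -1.5417] 0.998 r=0.658
gauge_pad [ 0.585 -0.112  1.507] [ 0.5864 -0.1097  1.4912] 0.998 r=0.597
weight_pad [ 0.573  0.102 -1.849] [ 0.5741  0.1052 -1.8499] 0.997 r=0.584
```

```bash
python3 -c "
import cv2
a=cv2.imread('pics/ov.png');print(a.shape);cv2.imwrite('pics/ov2.png',cv2.resize(a,(int(a.shape[1]*600/a.shape[0]),600)))"
```

```text
(760, 680, 3)
```

View pics/ov2.png

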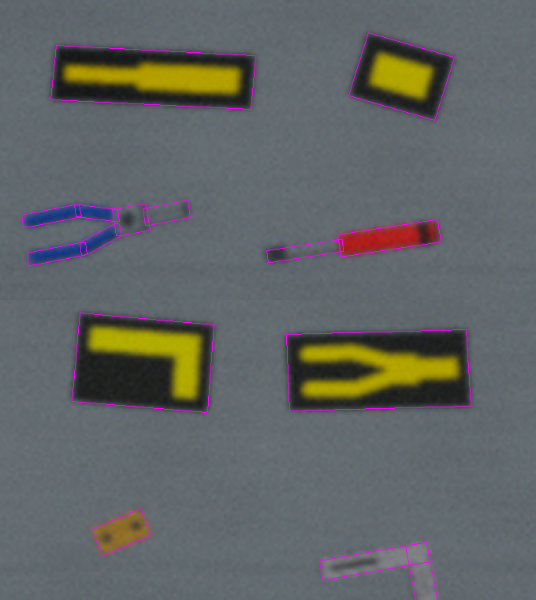

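The overlay agrees with the image. Candidates for the gauge (800 px top view): silver at (500,378) with a black slot, turquoise at (512,212) and (466,430), orange at (570,433). The silver slotted one fits, and I'll confirm it with the wrist camera from above.

```bash
cat >> h.py <<'E'
def go(x,y,z,phi,s=None):
    """print increments (fractions) from the measured pose to TCP (x,y,z), tool-x yaw phi (mod pi)"""
    s=s or sense(); R=Rn.from_quat(s['orientation']).as_matrix(); d=R.T@(np.array([x,y,z])-s['position'])/.5
    ph=np.arctan2(R[1,0],R[0,0]); t=-((phi-ph+np.pi/2)%np.pi-np.pi/2)
    D=np.linalg.norm(d)*.5
    print('t=%.2f pos'%s['time'],np.round(s['position'],4),'tilt %.3f'%np.arccos(-R[2,2]),'w %.4f'%s['width'],'-> inc',np.round(d,3),'turn %.3f'%(t/(np.pi/2)),'rows>=%.1f'%max(D/.05,abs(np.degrees(t))/8.59))
def wpts(s,T,im,P):
    Tw=np.eye(4);Tw[:3,:3]=Rn.from_quat(s['orientation']).as_matrix();Tw[:3,3]=s['position']; X=np.linalg.inv(Tw@T)
    c=np.atleast_2d(P)@X[:3,:3].T+X[:3,3]; K=np.array(im['mtx']); th=np.arctan2(np.hypot(c[:,0],c[:,1]),c[:,2]); a=np.arctan2(c[:,1],c[:,0])
    return np.c_[K[0,2]+K[0,0]*th*np.cos(a),K[1,2]+K[1,1]*th*np.sin(a)]
def wlook(fn,items,crop=None):
    s=sense(); im=get_image('wrist'); V=cv2.resize(im['pixels'],None,fx=1.4,fy=1.4)
    np.savez('pics/'+fn+'.npz',pos=s['position'],q=s['orientation'],**{k:np.array(v) for k,v in im.items()})
    for m,p,z in items:
        c,sn=np.cos(p[2]),np.sin(p[2])
        for P,h0,h1 in M[m]:
            L=np.vstack([np.linspace(P[i],P[(i+1)%len(P)],8) for i in range(len(P))]);W=L@np.array([[c,sn],[-sn,c]])+p[:2]
            q=wpts(s,np.array(im['T_tool_cam']),im,np.c_[W,np.full(len(W),z+h1)]); cv2.polylines(V,[np.round((q+.5)*1.4).astype(int)],True,(255,0,255),1)
    cv2.imwrite('pics/'+fn,V)
E
python3 -c "
from h import *
go(.4187,-.3038,.14,1.7366)"
```

```text
t=0.10 pos [ 0.2605 -0.5948  0.2382] tilt 0.002 w 0.0853 -> inc [ 0.523 -0.406  0.197] turn -0.843 rows>=8.8
```

Call:
{"api": "drive_tool", "payload": {"increments": [[[0.523,-0.406,0,-0.843,0],[0.523,-0.406,0,-0.843,0],[0.523,-0.406,0,-0.843,0],[0.523,-0.406,0,-0.843,0],[0.523,-0.406,0,-0.843,0],[0.523,-0.406,0,-0.843,0],[0.523,-0.406,0.197,-0.843,0],[0.523,-0.406,0.197,-0.843,0],[0.523,-0.406,0.197,-0.843,0],[0.523,-0.406,0.197,-0.843,0]]]}}

```text
time: 1.1
position: [0.4179, -0.3032, 0.1389]
orientation: [0.645, 0.764, 0.0, -0.002]
contact_force: [-0.3, -0.5, 0.6]
width: 0.0425
grasp_force: 0.0
```

```bash
python3 -c "
from h import *
r=np.load('res.npz'); go(.4187,-.3038,.14,1.7366); wlook('w1.png',[('gauge',r['gauge'],0)]); print(np.round(sense()['joints'],2))"
```

```text
t=1.10 pos [ 0.4179 -0.3032  0.1389] tilt 0.005 w 0.0425 -> inc [-0.001  0.001 -0.002] turn 0.001 rows>=0.0
[ 0.83  0.56 -0.36  1.91  0.29  0.72  0.46]
```

View pics/w1.png

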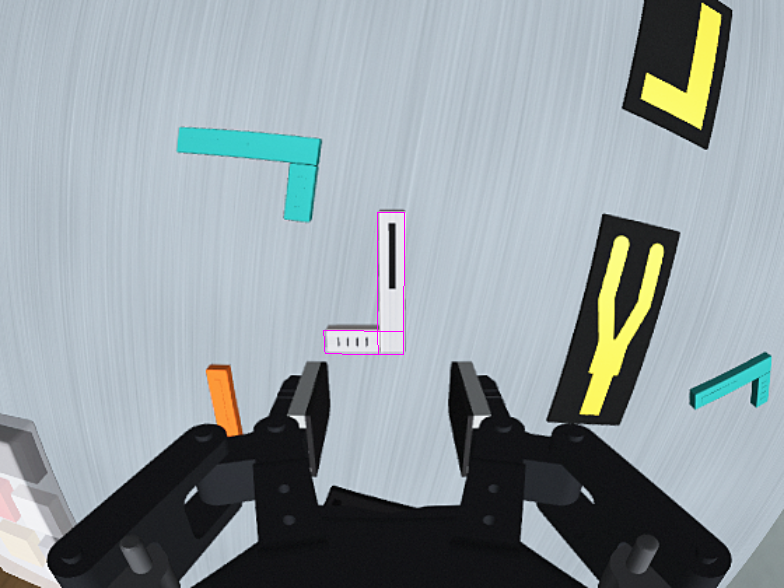

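The wrist view shows the silver gauge with its black slot at (392,260), and the fitted outline lies on it. That confirms it.

Call:
{"api": "drive_tool", "payload": {"increments": [[[-0.001,0.001,0.1,0.001,0],[-0.001,0.001,0.19,0.001,0],[-0.001,0.001,0.235,0.001,0],[-0.001,0.001,0.254,0.001,0],[-0.001,0.001,0.254,0.001,0],[-0.001,0.001,0.254,0.001,-1],[-0.001,0.001,0.254,0.001,-1],[-0.001,0.001,0.254,0.001,-1],[-0.001,0.001,0.254,0.001,-1],[-0.001,0.001,0.254,0.001,-1]]]}}

```text
time: 2.15
position: [0.4206, -0.3058, 0.0158]
orientation: [0.647, 0.763, 0.0, 0.002]
contact_force: [-0.2, -0.0, 6.6]
width: 0.0129
grasp_force: 58.6
```

```bash
python3 -c "
from h import *
go(.6034,-.1111,.06,1.4912)"
```

```text
t=2.15 pos [ 0.4206 -0.3058  0.0158] tilt 0.004 w 0.0129 -> inc [ 0.324  0.424 -0.088] turn 0.155 rows>=5.4
```

Call:
{"api": "drive_tool", "payload": {"increments": [[[0,0,-0.05,0,-1],[0,0,-0.12,0,-1],[0,0,-0.2,0,-1],[0,0,-0.2,0,-1]]]}}

```text
time: 2.55
position: [0.4228, -0.3068, 0.1193]
orientation: [0.647, 0.763, 0.001, 0.006]
contact_force: [1.8, 0.0, -0.6]
width: 0.0126
grasp_force: 58.6
```

```bash
python3 -c "
from h import *
go(.6034,-.1111,.12,1.4912); s=sense(); p=s['position']; wlook('w2.png',[('gauge',(p[0],p[1],1.7366),p[2]-.008-.005)])"
```

```text
t=2.55 pos [ 0.4228 -0.3068  0.1193] tilt 0.012 w 0.0126 -> inc [ 0.327  0.42  -0.   ] turn 0.155 rows>=5.3
```

View pics/w2.png

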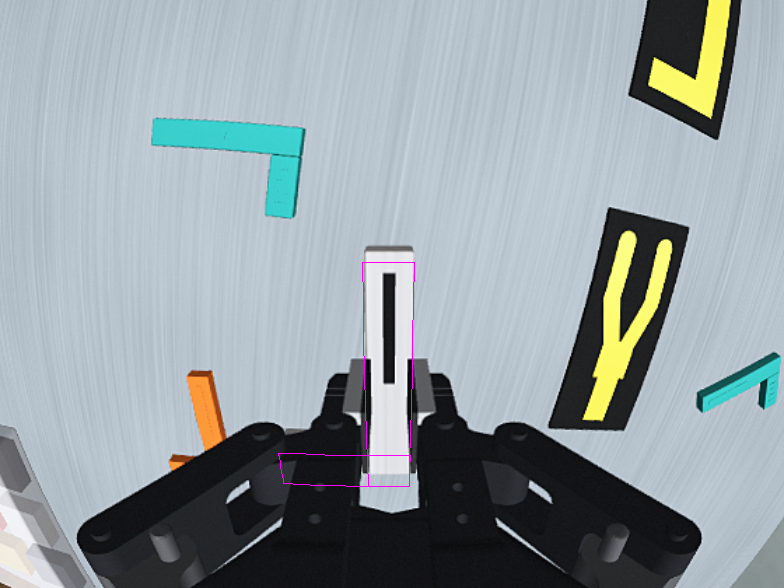

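The gauge is held level with its slot visible at (390,325), sitting about 3 mm forward in the jaws.

Call:
{"api": "drive_tool", "payload": {"increments": [[[0.06,0.08,0,0.05,-1],[0.13,0.165,0,0.12,-1],[0.2,0.25,0,0.155,-1],[0.26,0.335,0,0.155,-1],[0.31,0.4,0,0.155,-1],[0.322,0.42,0,0.155,-1],[0.322,0.42,0.1,0.155,-1],[0.322,0.42,0.12,0.155,-1],[0.322,0.42,0.12,0.155,-1]]]}}

```text
time: 3.5
position: [0.5969, -0.1126, 0.051]
orientation: [0.735, 0.678, -0.003, -0.003]
contact_force: [0.0, 0.2, -0.3]
width: 0.0129
grasp_force: 58.8
```

```bash
python3 -c "
from h import *
go(.6034,-.1136,.021,1.4912)"
```

```text
t=3.50 pos [ 0.5969 -0.1126  0.051 ] tilt 0.008 w 0.0129 -> inc [-0.001  0.014  0.06 ] turn -0.000 rows>=0.6
```

Call:
{"api": "drive_tool", "payload": {"increments": [[[-0.001,0.014,0.03,0,-1],[-0.001,0.014,0.05,0,-1],[-0.001,0.014,0.06,0,-1],[-0.001,0.014,0.06,0,-1],[-0.001,0.014,0.06,0,-1]]]}}

```text
time: 4.0
position: [0.6073, -0.1128, 0.0242]
orientation: [0.734, 0.679, 0.0, 0.0]
contact_force: [0.1, -0.7, 0.1]
width: 0.0126
grasp_force: 58.8
```

```bash
python3 -c "
from h import *
go(.6034,-.1136,.021,1.4912)"
```

```text
t=4.00 pos [ 0.6073 -0.1128  0.0242] tilt 0.000 w 0.0126 -> inc [-0.002 -0.008  0.006] turn 0.000 rows>=0.1
```

Call:
{"api": "drive_tool", "payload": {"increments": [[[-0.002,-0.008,0.006,0,-1],[-0.002,-0.008,0.006,0,-1],[-0.002,-0.008,0.006,0,-1],[-0.002,-0.008,0.006,0,-0.3],[-0.002,-0.008,0.006,0,-0.1],[-0.002,-0.008,0.006,0,-0.1],[-0.002,-0.008,-0.05,0,-0.1],[-0.002,-0.008,-0.15,0,-0.1],[-0.002,-0.008,-0.25,0,-0.1],[-0.002,-0.008,-0.25,0,-0.1]]]}}

```text
time: 5.0
position: [0.6084, -0.1136, 0.1568]
orientation: [0.734, 0.679, 0.005, 0.006]
contact_force: [0.3, 0.3, -0.2]
width: 0.0388
grasp_force: 0.0
```

```bash
cat > chk.py <<'E'
from h import *
import sys
tgt={'gauge':('gauge_pad',0,-.017),'driver':('driver_pad',-.03,0),'pliers':('pliers_pad',.02,0),'weight':('weight_pad',0,0)}
r=np.load('res.npz')
def pose(o):
    pd,a,b=tgt[o];P=r[pd];c,s=np.cos(P[2]),np.sin(P[2]);return np.array([P[0]+c*a-s*b,P[1]+s*a+c*b,P[2]])
if __name__=='__main__':
    for o in tgt: print(o,'pick',np.round(r[o],4),'place',np.round(pose(o),4))
    go(*map(float,sys.argv[1:5]))
    wlook(sys.argv[5],[(o,pose(o),.004) for o in sys.argv[6:]])
E
python3 chk.py .4431 -.0914 .14 1.9723 w3.png gauge
```

```text
gauge pick [ 0.4187 -0.3038  1.7366] place [ 0.6033 -0.1111  1.4912]
driver pick [0.4385 0.1109 1.7183] place [0.571  0.2824 1.5209]
pliers pick [ 0.4538  0.3244 -1.3768] place [ 0.5811 -0.3307 -1.5417]
weight pick [ 0.4431 -0.0914 -1.1693] place [ 0.5741  0.1052 -1.8499]
t=5.00 pos [ 0.6084 -0.1136  0.1568] tilt 0.017 w 0.0388 -> inc [ 0.018 -0.334  0.028] turn -0.306 rows>=3.4
```

View pics/w3.png

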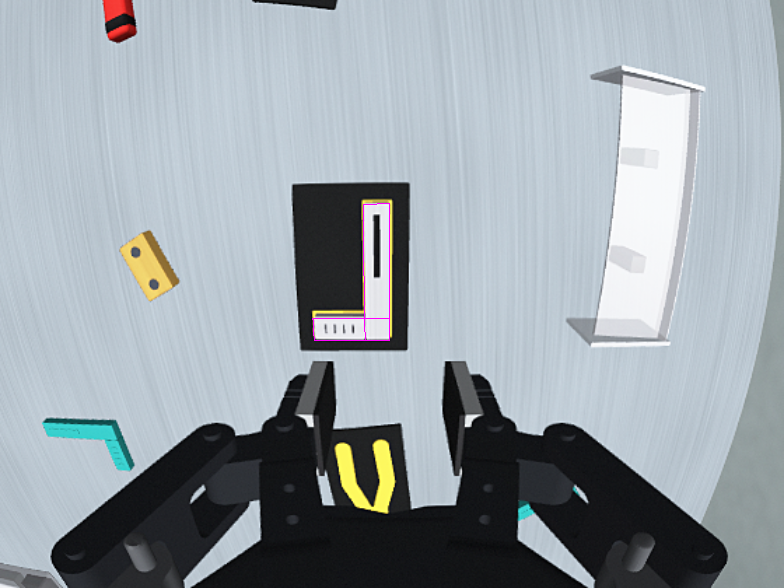

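The gauge lies in its silhouette (outline at (376,270) within a millimetre or so). Next is the brass weight at (150,265).

Call:
{"api": "drive_tool", "payload": {"increments": [[[0.006,-0.1,0.02,-0.09,-0.1],[0.012,-0.2,0.02,-0.18,-0.1],[0.016,-0.29,0.02,-0.26,-0.1],[0.018,-0.325,0.02,-0.306,-0.1],[0.018,-0.325,0.02,-0.306,-0.1],[0.018,-0.325,0.1,-0.306,-0.1],[0.018,-0.325,0.15,-0.306,-0.1],[0.018,-0.325,0.15,-0.306,-0.1],[0.018,-0.325,0.15,-0.306,-0.1]]]}}

```text
time: 5.95
position: [0.4428, -0.0914, 0.0735]
orientation: [0.552, 0.834, 0.0, -0.0]
contact_force: [-0.8, 0.6, -0.3]
width: 0.0383
grasp_force: 0.0
```

```bash
python3 -c "
from h import *
go(.4431,-.0914,.02,1.9723)"
```

```text
t=5.95 pos [ 0.4428 -0.0914  0.0735] tilt 0.000 w 0.0383 -> inc [-0.     0.001  0.107] turn -0.000 rows>=1.1
```

Call:
{"api": "drive_tool", "payload": {"increments": [[[0,0.001,0.06,0,-0.1],[0,0.001,0.095,0,-0.1],[0,0.001,0.11,0,-0.1],[0,0.001,0.11,0,-0.1],[0,0.001,0.11,0,-0.1],[0,0.001,0.11,0,-1],[0,0.001,0.11,0,-1],[0,0.001,0.11,0,-1],[0,0.001,0.11,0,-1]]]}}

```text
time: 6.85
position: [0.4432, -0.0916, 0.0202]
orientation: [0.552, 0.834, 0.001, 0.001]
contact_force: [-0.2, -0.1, 5.6]
width: 0.0203
grasp_force: 58.5
```

```bash
python3 -c "
from h import *
go(.5741,.1052,.1,1.2917)"
```

```text
t=6.85 pos [ 0.4432 -0.0916  0.0202] tilt 0.003 w 0.0203 -> inc [ 0.26   0.395 -0.159] turn 0.433 rows>=5.0
```

Call:
{"api": "drive_tool", "payload": {"increments": [[[0,0,-0.08,0,-1],[0.01,0.02,-0.159,0.05,-1],[0.06,0.1,-0.159,0.14,-1],[0.12,0.19,-0.159,0.23,-1],[0.19,0.28,-0.159,0.32,-1],[0.24,0.36,-0.159,0.4,-1],[0.26,0.395,-0.159,0.433,-1],[0.26,0.395,-0.159,0.433,-1],[0.26,0.395,-0.1,0.433,-1],[0.26,0.395,-0.1,0.433,-1]]]}}

```text
time: 7.85
position: [0.5698, 0.1038, 0.0662]
orientation: [0.798, 0.602, -0.004, -0.001]
contact_force: [-1.2, -0.7, -0.9]
width: 0.0208
grasp_force: 59.0
```

```bash
python3 -c "
from h import *
go(.5741,.1052,.026,1.2917)"
```

```text
t=7.85 pos [0.5698 0.1038 0.0662] tilt 0.008 w 0.0208 -> inc [0.005 0.008 0.08 ] turn 0.000 rows>=0.8
```

Call:
{"api": "drive_tool", "payload": {"increments": [[[0.002,0.003,0.04,0,-1],[0.002,0.003,0.06,0,-1],[0.002,0.003,0.065,0,-1],[0.002,0.003,0.065,0,-1],[0.002,0.003,0.065,0,-1]]]}}

```text
time: 8.35
position: [0.5753, 0.1059, 0.0372]
orientation: [0.798, 0.602, 0.001, 0.0]
contact_force: [0.4, 0.4, -1.1]
width: 0.0201
grasp_force: 59.1
```

```bash
python3 -c "
from h import *
go(.5741,.1052,.025,1.2917)"
```

```text
t=8.35 pos [0.5753 0.1059 0.0372] tilt 0.001 w 0.0201 -> inc [-0.002 -0.002  0.024] turn 0.000 rows>=0.2
```

Call:
{"api": "drive_tool", "payload": {"increments": [[[-0.002,-0.002,0.015,0,-1],[-0.002,-0.002,0.023,0,-1],[-0.002,-0.002,0.023,0,-1],[-0.002,-0.002,0.023,0,-0.4],[-0.002,-0.002,0.023,0,-0.1],[-0.002,-0.002,0.023,0,-0.1],[-0.002,-0.002,-0.05,0,-0.1],[-0.002,-0.002,-0.15,0,-0.1],[-0.002,-0.002,-0.23,0,-0.1],[-0.002,-0.002,-0.23,0,-0.1]]]}}

```text
time: 9.35
position: [0.5779, 0.1064, 0.1578]
orientation: [0.798, 0.602, 0.006, 0.003]
contact_force: [-0.2, -0.9, -0.1]
width: 0.0383
grasp_force: 0.0
```

```bash
python3 chk.py .4385 .1109 .14 1.7183 w4.png weight
```

```text
gauge pick [ 0.4187 -0.3038  1.7366] place [ 0.6033 -0.1111  1.4912]
driver pick [0.4385 0.1109 1.7183] place [0.571  0.2824 1.5209]
pliers pick [ 0.4538  0.3244 -1.3768] place [ 0.5811 -0.3307 -1.5417]
weight pick [ 0.4431 -0.0914 -1.1693] place [ 0.5741  0.1052 -1.8499]
t=9.35 pos [0.5779 0.1064 0.1578] tilt 0.014 w 0.0383 -> inc [-0.068 -0.271  0.032] turn -0.271 rows>=2.8
```

View pics/w4.png

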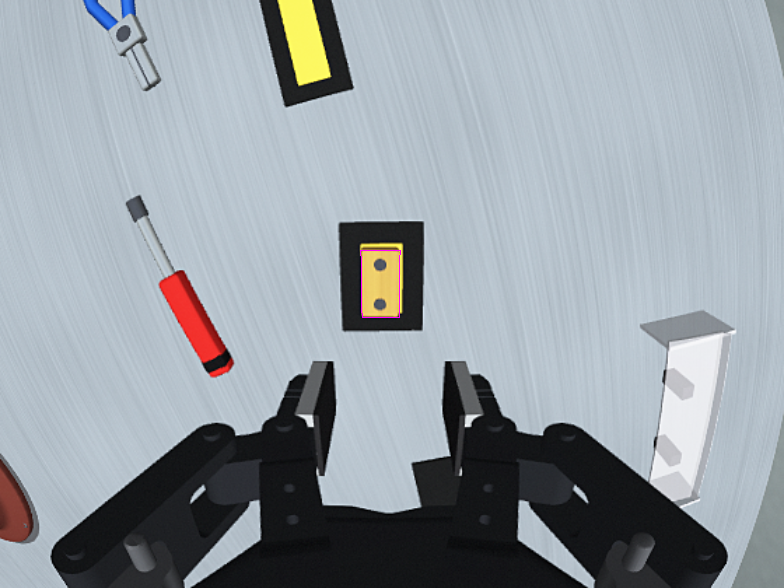

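The weight sits in its rectangle at (380,283). The driver is next: grip at (197,322), socket at (138,208).

Call:
{"api": "drive_tool", "payload": {"increments": [[[-0.02,-0.08,0.03,-0.08,-0.1],[-0.045,-0.18,0.03,-0.17,-0.1],[-0.06,-0.24,0.03,-0.25,-0.1],[-0.067,-0.264,0.03,-0.271,-0.1],[-0.067,-0.264,0.03,-0.271,-0.1],[-0.067,-0.264,0.1,-0.271,-0.1],[-0.067,-0.264,0.15,-0.271,-0.1],[-0.067,-0.264,0.15,-0.271,-0.1],[-0.067,-0.264,0.15,-0.271,-0.1]]]}}

```text
time: 10.3
position: [0.4382, 0.1095, 0.076]
orientation: [0.653, 0.757, -0.0, -0.0]
contact_force: [0.6, 0.2, 0.9]
width: 0.0381
grasp_force: 0.0
```

```bash
python3 -c "
from h import *
go(.4385,.1109,.02,1.7183)"
```

```text
t=10.30 pos [0.4382 0.1095 0.076 ] tilt 0.001 w 0.0381 -> inc [0.003 0.001 0.112] turn -0.001 rows>=1.1
```

Call:
{"api": "drive_tool", "payload": {"increments": [[[0.003,0.001,0.06,0,-0.1],[0.003,0.001,0.09,0,-0.1],[0.003,0.001,0.107,0,-0.1],[0.003,0.001,0.107,0,-0.1],[0.003,0.001,0.107,0,-0.1],[0.003,0.001,0.107,0,-1],[0.003,0.001,0.107,0,-1],[0.003,0.001,0.107,0,-1],[0.003,0.001,0.107,0,-1]]]}}

```text
time: 11.2
position: [0.438, 0.111, 0.0241]
orientation: [0.653, 0.757, 0.001, 0.0]
contact_force: [-1.1, -1.4, 7.5]
width: 0.0001
grasp_force: 3.7
```

```bash
python3 -c "
from h import *
go(.571,.2824,.1,1.5209)"
```

```text
t=11.20 pos [0.438  0.111  0.0241] tilt 0.001 w 0.0001 -> inc [ 0.3    0.314 -0.151] turn 0.126 rows>=4.6
```

Call:
{"api": "drive_tool", "payload": {"increments": [[[0,0,-0.06,0,-1],[0,0,-0.15,0,-1],[0,0,-0.24,0,-1],[0,0,-0.24,0,-0.1],[0,0,-0.24,0,-0.1],[0,0,-0.24,0,-0.1]]]}}

```text
time: 11.8
position: [0.4369, 0.1104, 0.1422]
orientation: [0.653, 0.757, -0.001, -0.0]
contact_force: [0.0, 0.4, 0.4]
width: 0.0385
grasp_force: 0.0
```

```bash
python3 -c "
from h import *
r=np.load('res.npz');go(.4385,.1109,.14,1.7183); wlook('w5.png',[('driver',r['driver'],0)])"
```

```text
t=11.80 pos [0.4369 0.1104 0.1422] tilt 0.002 w 0.0385 -> inc [0.    0.003 0.004] turn -0.000 rows>=0.1
```

View pics/w5.png

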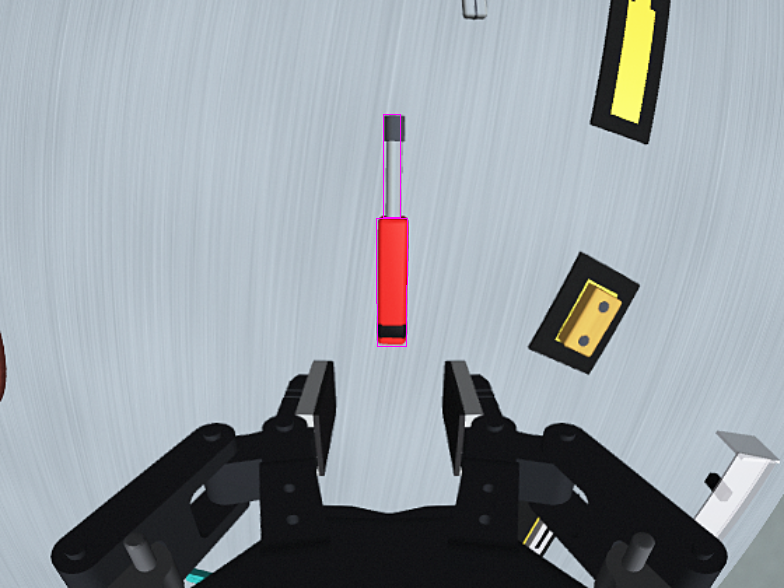

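The driver has not moved (grip at (392,280)). The fingers closed just above it, so I'll go deeper, to TCP z = 0.010.

Call:
{"api": "drive_tool", "payload": {"increments": [[[0,0.002,0.1,0,-0.1],[0,0.002,0.19,0,-0.1],[0,0.002,0.24,0,-0.1],[0,0.002,0.264,0,-0.1],[0,0.002,0.264,0,-0.1],[0,0.002,0.264,0,-0.1],[0,0.002,0.264,0,-1],[0,0.002,0.264,0,-1],[0,0.002,0.264,0,-1],[0,0.002,0.264,0,-1]]]}}

```text
time: 12.85
position: [0.4389, 0.111, 0.011]
orientation: [0.653, 0.757, 0.0, 0.0]
contact_force: [-0.3, -0.1, -0.4]
width: 0.0163
grasp_force: 60.1
```

```bash
python3 -c "
from h import *
go(.571,.2824,.1,1.5209)"
```

```text
t=12.85 pos [0.4389 0.111  0.011 ] tilt 0.000 w 0.0163 -> inc [ 0.3    0.312 -0.178] turn 0.125 rows>=4.7
```

Call:
{"api": "drive_tool", "payload": {"increments": [[[0,0,-0.08,0,-1],[0.03,0.03,-0.17,0.02,-1],[0.1,0.1,-0.178,0.06,-1],[0.17,0.18,-0.178,0.1,-1],[0.23,0.24,-0.178,0.125,-1],[0.28,0.29,-0.178,0.125,-1],[0.3,0.312,-0.178,0.125,-1],[0.3,0.312,-0.1,0.125,-1],[0.3,0.312,-0.05,0.125,-1],[0.3,0.312,-0.05,0.125,-1]]]}}

```text
time: 13.85
position: [0.5678, 0.2804, 0.0317]
orientation: [0.724, 0.69, -0.005, -0.001]
contact_force: [-0.5, -0.4, -0.4]
width: 0.0164
grasp_force: 60.2
```

```bash
python3 -c "
from h import *
go(.571,.2824,.0155,1.5209)"
```

```text
t=13.85 pos [0.5678 0.2804 0.0317] tilt 0.010 w 0.0164 -> inc [0.005 0.006 0.032] turn 0.001 rows>=0.3
```

Call:
{"api": "drive_tool", "payload": {"increments": [[[0.001,0.002,0,0,-1],[0.001,0.002,0.015,0,-1],[0.001,0.002,0.025,0,-1],[0.001,0.002,0.028,0,-1],[0.001,0.002,0.028,0,-1],[0.001,0.002,0.028,0,-1]]]}}

```text
time: 14.45
position: [0.5723, 0.2829, 0.0222]
orientation: [0.724, 0.69, 0.0, 0.0]
contact_force: [0.4, -0.4, 1.1]
width: 0.016
grasp_force: 60.2
```

```bash
python3 -c "
from h import *
go(.571,.2824,.0155,1.5209)"
```

```text
t=14.45 pos [0.5723 0.2829 0.0222] tilt 0.001 w 0.0160 -> inc [-0.001 -0.003  0.013] turn 0.001 rows>=0.1
```

Call:
{"api": "drive_tool", "payload": {"increments": [[[-0.001,-0.003,0.008,0,-1],[-0.001,-0.003,0.012,0,-1],[-0.001,-0.003,0.012,0,-1],[-0.001,-0.003,0.012,0,-0.4],[-0.001,-0.003,0.012,0,-0.1],[-0.001,-0.003,0.012,0,-0.1],[-0.001,-0.003,-0.05,0,-0.1],[-0.001,-0.003,-0.15,0,-0.1],[-0.001,-0.003,-0.25,0,-0.1],[-0.001,-0.003,-0.25,0,-0.1]]]}}

```text
time: 15.45
position: [0.5752, 0.2854, 0.1554]
orientation: [0.724, 0.689, 0.008, 0.002]
contact_force: [0.8, 0.1, 0.4]
width: 0.0382
grasp_force: 0.0
```

```bash
python3 chk.py .4538 .3244 .14 1.7648 w6.png driver
```

```text
gauge pick [ 0.4187 -0.3038  1.7366] place [ 0.6033 -0.1111  1.4912]
driver pick [0.4385 0.1109 1.7183] place [0.571  0.2824 1.5209]
pliers pick [ 0.4538  0.3244 -1.3768] place [ 0.5811 -0.3307 -1.5417]
weight pick [ 0.4431 -0.0914 -1.1693] place [ 0.5741  0.1052 -1.8499]
t=15.45 pos [0.5752 0.2854 0.1554] tilt 0.017 w 0.0382 -> inc [ 0.066 -0.247  0.028] turn -0.155 rows>=2.6
```

View pics/w6.png

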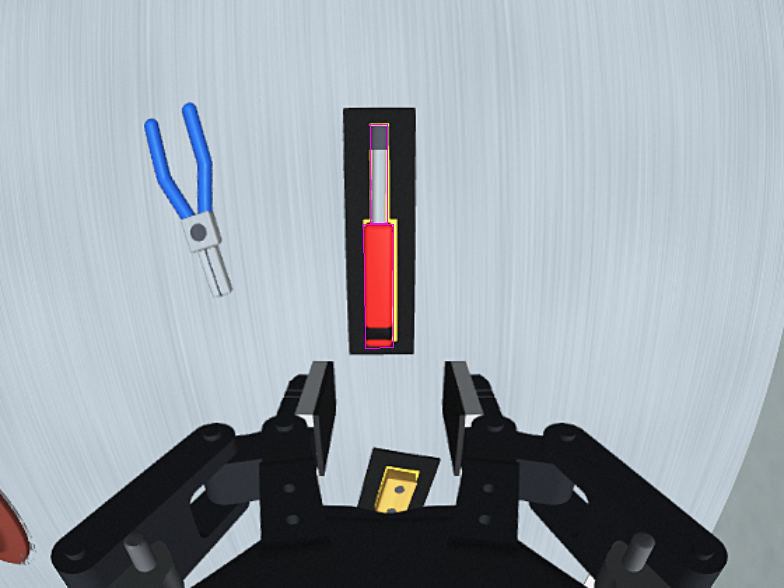

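The driver lies in its silhouette, socket forward at (379,135). The pliers' pivot is at (198,232).

Call:
{"api": "drive_tool", "payload": {"increments": [[[0.02,-0.08,0.03,-0.08,-0.1],[0.05,-0.18,0.03,-0.155,-0.1],[0.061,-0.237,0.03,-0.155,-0.1],[0.061,-0.237,0.03,-0.155,-0.1],[0.061,-0.237,0.1,-0.155,-0.1],[0.061,-0.237,0.15,-0.155,-0.1],[0.061,-0.237,0.15,-0.155,-0.1],[0.061,-0.237,0.15,-0.155,-0.1]]]}}

```text
time: 16.3
position: [0.4539, 0.3181, 0.0713]
orientation: [0.635, 0.772, -0.001, -0.0]
contact_force: [0.6, -0.4, -0.7]
width: 0.0384
grasp_force: 0.0
```

```bash
python3 -c "
from h import *
go(.4538,.3244,.01,1.7648)"
```

```text
t=16.30 pos [0.4539 0.3181 0.0713] tilt 0.001 w 0.0384 -> inc [0.012 0.002 0.123] turn -0.000 rows>=1.2
```

Call:
{"api": "drive_tool", "payload": {"increments": [[[0.011,0.002,0.04,0,-0.1],[0.011,0.002,0.09,0,-0.1],[0.011,0.002,0.115,0,-0.1],[0.011,0.002,0.124,0,-0.1],[0.011,0.002,0.124,0,-0.1],[0.011,0.002,0.124,0,-0.1],[0.011,0.002,0.124,0,-1],[0.011,0.002,0.124,0,-1],[0.011,0.002,0.124,0,-1],[0.011,0.002,0.124,0,-1]]]}}

```text
time: 17.3
position: [0.4543, 0.3247, 0.0111]
orientation: [0.635, 0.772, 0.001, 0.0]
contact_force: [-0.6, -0.6, 7.2]
width: 0.0198
grasp_force: 59.8
```

```bash
python3 -c "
from h import *
go(.5811,-.3307,.15,1.5999)"
```

```text
t=17.30 pos [0.4543 0.3247 0.0111] tilt 0.002 w 0.0198 -> inc [-1.335 -0.004 -0.279] turn 0.105 rows>=13.6
```

Call:
{"api": "drive_tool", "payload": {"increments": [[[0,0,-0.05,0,-1],[0,0,-0.13,0,-1],[0,0,-0.22,0,-1],[-0.05,0,-0.279,0.02,-1],[-0.13,0,-0.279,0.05,-1],[-0.21,0,-0.279,0.08,-1],[-0.3,0,-0.279,0.105,-1],[-0.39,0,-0.279,0.105,-1],[-0.48,0,-0.279,0.105,-1],[-0.56,0,-0.279,0.105,-1]]]}}

```text
time: 18.3
position: [0.5076, 0.0468, 0.1493]
orientation: [0.697, 0.717, -0.0, 0.0]
contact_force: [0.5, 0.4, -0.7]
width: 0.0198
grasp_force: 59.1
```

```bash
python3 -c "
from h import *
go(.5811,-.3307,.12,1.5999)"
```

```text
t=18.30 pos [0.5076 0.0468 0.1493] tilt 0.001 w 0.0198 -> inc [-0.759  0.126  0.059] turn -0.001 rows>=7.7
```

Call:
{"api": "drive_tool", "payload": {"increments": [[[-0.08,0.014,0,0,-1],[-0.17,0.029,0,0,-1],[-0.26,0.044,0,0,-1],[-0.35,0.059,0,0,-1],[-0.44,0.074,0,0,-1],[-0.53,0.089,0,0,-1],[-0.62,0.104,0,0,-1],[-0.7,0.117,0,0,-1],[-0.745,0.124,0,0,-1],[-0.75,0.125,0,0,-1]]]}}

```text
time: 19.3
position: [0.5796, -0.329, 0.1484]
orientation: [0.699, 0.715, -0.002, 0.001]
contact_force: [-0.6, 0.6, -1.0]
width: 0.0202
grasp_force: 59.1
```

Call:
{"api": "drive_tool", "payload": {"increments": [[[0,0,0.08,0,-1],[0,0,0.16,0,-1],[0,0,0.2,0,-1],[0,0,0.2,0,-1],[0,0,0.2,0,-1]]]}}

```text
time: 19.8
position: [0.5818, -0.3222, 0.0498]
orientation: [0.696, 0.718, 0.0, -0.0]
contact_force: [0.9, 0.2, -0.8]
width: 0.02
grasp_force: 59.0
```

```bash
python3 chk.py .5811 -.3307 .0155 1.5999 w7.png pliers_pad 2>/dev/null; python3 -c "
from h import *
r=np.load('res.npz');s=sense()['position'];wlook('w7.png',[('pliers_pad',r['pliers_pad'],0),('pliers',(s[0],s[1],-1.5417),s[2]-.0105)])"
```

```text
gauge pick [ 0.4187 -0.3038  1.7366] place [ 0.6033 -0.1111  1.4912]
driver pick [0.4385 0.1109 1.7183] place [0.571  0.2824 1.5209]
pliers pick [ 0.4538  0.3244 -1.3768] place [ 0.5811 -0.3307 -1.5417]
weight pick [ 0.4431 -0.0914 -1.1693] place [ 0.5741  0.1052 -1.8499]
t=19.80 pos [ 0.5818 -0.3222  0.0498] tilt 0.001 w 0.0200 -> inc [-0.017 -0.002  0.069] turn 0.001 rows>=0.7
```

View pics/w7.png

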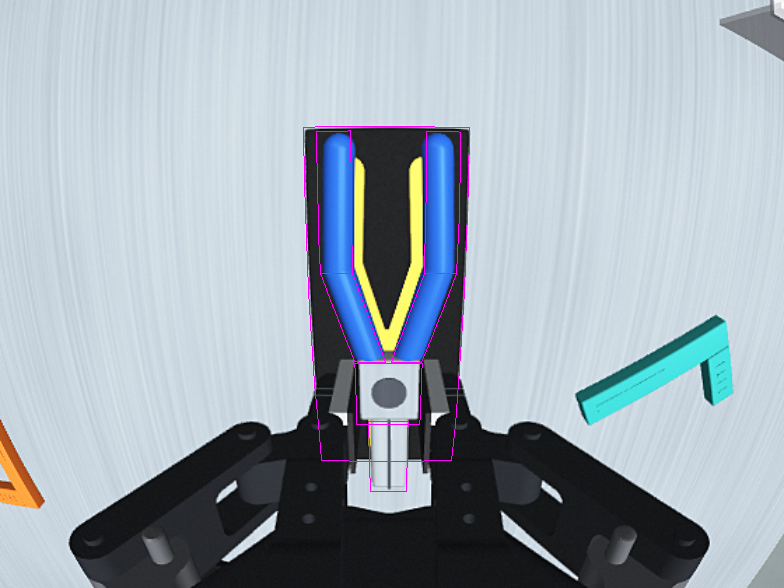

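The pliers are held on the pivot at (389,390), jaws back as shown on the pad, with 8.5 mm still to go along their axis.

Call:
{"api": "drive_tool", "payload": {"increments": [[[-0.017,-0.002,0,0,-1],[-0.017,-0.002,0.02,0,-1],[-0.017,-0.002,0.045,0,-1],[-0.017,-0.002,0.06,0,-1],[-0.017,-0.002,0.06,0,-1],[-0.017,-0.002,0.06,0,-1]]]}}

```text
time: 20.45
position: [0.5804, -0.3316, 0.0187]
orientation: [0.696, 0.718, 0.0, -0.001]
contact_force: [0.2, 0.1, -1.2]
width: 0.0201
grasp_force: 59.1
```

```bash
python3 -c "
from h import *
go(.5811,-.3307,.0155,1.5999)"
```

```text
t=20.45 pos [ 0.5804 -0.3316  0.0187] tilt 0.001 w 0.0201 -> inc [0.002 0.001 0.006] turn 0.001 rows>=0.1
```

Call:
{"api": "drive_tool", "payload": {"increments": [[[0.001,0.001,0.006,0,-1],[0.001,0.001,0.006,0,-1],[0.001,0.001,0.006,0,-0.4],[0.001,0.001,0.006,0,-0.1],[0.001,0.001,0.006,0,-0.1],[0.001,0.001,-0.06,0,-0.1],[0.001,0.001,-0.15,0,-0.1],[0.001,0.001,-0.25,0,-0.1],[0.001,0.001,-0.3,0,-0.1],[0.001,0.001,-0.3,0,-0.1]]]}}

```text
time: 21.45
position: [0.5841, -0.3327, 0.1754]
orientation: [0.697, 0.717, 0.002, 0.005]
contact_force: [0.5, -0.2, 0.3]
width: 0.0385
grasp_force: 0.0
```

Call:
{"api": "drive_tool", "payload": {"increments": [[[0,-0.08,0,0,-0.1],[0,-0.17,0,0,-0.1],[0,-0.23,0,0,-0.1],[0,-0.23,0,0,-0.1],[0,-0.23,0,0,-0.1]]]}}

```text
time: 21.95
position: [0.4656, -0.335, 0.1689]
orientation: [0.697, 0.717, 0.0, -0.0]
contact_force: [0.4, -0.1, 0.4]
width: 0.0384
grasp_force: 0.0
```

Run:
```python
from h import *
from chk import pose
wlook('w8.png',[('pliers',pose('pliers'),.004)])
im=snap('top','top1.png'); V=cv2.resize(im['pixels'],None,fx=4,fy=4,interpolation=cv2.INTER_CUBIC)
for o in('driver','weight','gauge','pliers'):
    for q in polys(im,o,pose(o),.004): cv2.polylines(V,[np.round((q+.5)*4).astype(int)],True,(255,0,255),1)
W=cv2.resize(V[400:1100,270:1600],(800,421)); w=cv2.imread('pics/w8.png'); cv2.imwrite('pics/fin.png',W);
```

```text
(no output)
```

View pics/w8.png

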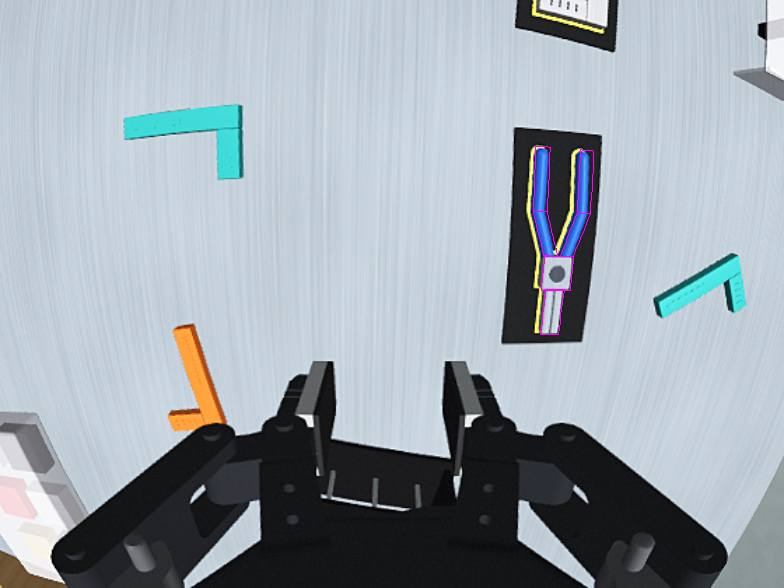

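View pics/fin.png

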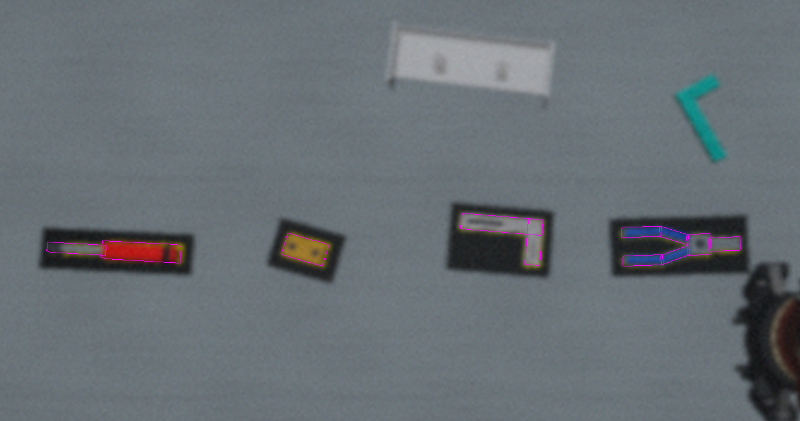

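All four tools lie within a few millimetres of their target outlines. The wing at (470,60) shows no sign of having shifted, the arm kept clear of the stand, and the gripper is touching nothing.

```bash
python3 -c "
from h import *
print(job_done(), sense()['time'])"
```

```text
the job is handed in; nothing more can be done
the job is handed in; nothing more can be done
```

I set the driver, pliers, gauge and weight on their own pads, within a few millimetres of their silhouettes in the last images, left the stand and wing alone, and handed the job in at about 22 s; it returned no verdict.

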